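# Set the day coder and make the first print

### The arm

A 6-joint arm with a two-finger parallel gripper is mounted at the origin on the work surface; the furniture and walls round the work are solid. World frame = base frame: x ahead of the robot, y to its left, z up, the work surface at z = 0. Lengths are in m, angles in rad, forces in N, time in s.
With the tool pointing down it reaches from about 0.35 to 0.775 m from the base axis. Payload 5.5 kg.
Tool frame: the origin (TCP) lies at the very end of the fingers, on their centre line; the grasp point (between the pads) lies env.hold_point_z behind it (env.hold_point_z is the distance from the TCP to the grasp point, in m); z points along the fingers, y is the line along which they close (so a half turn about z gives the same grasp; the last joint's range is limited). The gripper opens to 85 mm and grips with 20 to 120 N. Pads are 22 mm wide; open, the fingers measure 114 mm over their backs; the gripper's body (76 mm by 85 mm) begins 54 mm behind the grasp point. The pads swing forward as they close: fully open they stand 13 mm farther back than shut.
Start: joints at [-1.356, 0.313, 0.046, 1.304, 0, 1.431], TCP at [0.2, -0.539, 0.231] pointing down, gripper open.
Joint ranges: [-2.76, 2.76], [-0.86, 1.69], [-1.03, 1.26], [-2.2, 2.34], [-1.47, 1.5], [-3.14, 3.14]. Speed limits (rad/s): [2.57, 2.57, 3.14, 3.14, 3.14, 3.14].

### API

Orientations are given as a unit quaternion [w, x, y, z].
In Python, from workcell import env gives the robot as it stands.
- The arm moves only by the tool carry_out, never from a script. Its argument "steps" is a list of rows, each a list of 3 entries, a list of its own where there are three numbers: the turn, a rotation vector about the tool's x, y, z in degrees, then the shift along the tool's x, y, z in cm, then the closure in counts, from 0 (fully open) to 255 (shut). A call has exactly 8 rows; each row is the pose to reach, as a shift and turn from the pose commanded when the call began, along the tool's axes at that moment; what a row does not reach only later rows make up. A row lasts 1/8 s, in which the tool goes at most 62.5 mm and 10.7 degrees, less where a joint would pass 70% of its speed; a pose out of reach is approached as far as the arm can. A call with a gripper value outside its range is refused whole. The fingers move at their own pace and stop on an object; "force" is the grip in N (left out, the last holds). Time passes only in rows, so rows that repeat a pose let the fingers close, or fill a call up. It gives the time, the measured TCP pose, the force, the opening and the grip force at its end, in the units of the state.
- env.get_state(): the state, without advancing time (a new reading comes with each control period).
- env.read_camera(name): name is "scene" or "top"; returns (picture, depth): 420x560x3 uint8, red, green, blue; 420x560 float32, m along the optical axis (not along the pixel's ray), 0 where there is no reading.
- env.get_calibration(name): a dict with "fx", "fy", "cx", "cy" (pixels), "origin" and "orientation" of the camera in the world. Camera axes: x right, y up, looking along -z (the intrinsics and any distortion apply to the point x, -y, -z); pixel columns grow to the right and rows downward; lengths in m; the calibration is good to about 2 mm. A picture is of the moment at which its call begins. get_calibration takes no time and is no camera call.
- env.hand_in(): hands the job in; it is judged then, once.
The state is a dict: "clock": time; "joint_pos": joint angles; "qvel": joint speeds; "tau": joint torques, N m; "tcp_pos": TCP position; "orientation": TCP orientation; "wrist_force": force on the tool from outside, world axes, zero at the start; "ft_torque": the same for the moment, N m; "finger_gap": finger opening in m; "grip_force": force on a finger pad.
Only numpy, scipy, OpenCV 4.12 (cv2) and the standard library are available. Lean on these libraries where they do the work, as an engineer would, in place of code of your own. Each camera call takes 0.05 s, during which the arm holds its last target. There are 200 camera calls.

### The job

The day coder still shows an earlier day: with a fingertip, flick the top of its thumbwheel forward (away from the palm cap) click by click until the green flat sits on top between the two white index marks, and do not run past it. Then, with green set, press the black palm cap fully down to print the label and let it spring back up. Only touch: do not grip the wheel, lift or shove the coder, or disturb anything else on the bench.

Things in the scene. Friction and masses are not known exactly. Their poses are not given: they have to be found in the camera images.
- coder: Grey day coder on a dark base plate with rubber feet, 2.2 kg, loose on the bench, 260 x 100 x 106 mm. Origin on its underside (bench level), z up, x along its length: palm cap at the -x end (towards the robot), label roll at the +x end (centre x = 116, radius 36, top 86 mm). Wheel between two grey cheeks (x = -25 to 81, y to 42 mm either side), flat tops 80 mm up. Head below the cap 80 mm high.
- wheel_axle (a point): Centre of the thumbwheel, 28 mm ahead (+x) of the coder's origin on its middle line, 58 mm above the bench; axes as the coder's. The smooth, slippery black wheel, 26 mm wide, turns about y: a six-sided drum (flats 26 mm, corners 30 mm from the axle) with six straight black ribs across its width, 5.6 mm thick, standing out radially to 48 mm from the axle at the drum's corners, 60 degrees apart.
- wheel_top (a point): Centre of the top flat when clicked home, 26 mm above the axle, 84 mm above the bench; fixed to the coder. The ribs beside it then lean 30 degrees to front and back: tips 24 mm before and behind the axle, 42 mm above it (20 mm above the cheeks). A fingertip 91 to 94 mm above the bench clears drum and cheeks and catches a rib; a rib passing upright has its tip 106 mm above the bench.
- index_mark (a point): The left one of the two white index marks (5 mm wide lines with a point) on the cheek tops beside the wheel, level with the axle, 27 mm to the coder's +y, 81 mm above the bench; the other mirrors it. The colour of the flat on top between them is the day set.
- day_wheel (a joint): Turn of the wheel in rad, growing as its top moves to the coder's +x; a click is pi/3. On top at 0 blue, 1.047 yellow, 2.094 red, 3.142 brown, 4.189 green, 5.236 orange. Starts on blue, yellow or red. A sprung ball holds each click (2 to 4 N at a rib); once a rib is pushed past upright the wheel snaps on to the next click and stays; damped, it does not coast.
- plunger (a joint): Travel of the palm cap in m, straight down: 0 up, 0.009 fully down. A spring returns it; it begins to move at about 2 N and is fully down at about 6 N.
- cap_top (a point): Top centre of the round black palm cap, 35 mm diameter, 62 mm in front (-x) of the coder's origin on its middle line, 106 mm above the bench when up; it moves with the cap.
- carton: Small taped brown carton, 103 x 77 x 57 mm, loose; leave alone. Origin on its underside.
- spare_roll: Spare roll of white labels standing on end, 82 mm diameter, 40 mm high, fixed; leave alone. Origin on its underside.
- battery: Black battery pack, 76 x 38 x 22 mm, loose; leave alone. Origin on its underside.
- scan_cradle: Black scanner cradle, 150 x 100 x 62 mm, fixed at the back right. Origin on its underside.
- scan_gun: Bar-code scanner standing in the cradle, top 207 mm above the bench, fixed. Origin at the foot of its handle.
- pen_pot: Grey pen pot with pens, 79 x 88 x 153 mm, fixed at the back left of the coder. Origin on its underside.
- parts_case: Yellow closed parts case, 260 x 206 x 82 mm, fixed at the left. Origin on its underside.
- clipboard: Clipboard, 170 x 210 x 15 mm, fixed at the right front. Origin on its underside.
- tape_measure: Yellow tape measure standing on edge, 42 x 76 x 67 mm, loose; leave alone. Origin on its underside.

How it is judged:
By the outcome, as a careful person would: the job done as asked, in the order asked, and still so for the second after the job is handed in, with the robot touching nothing.
It also fails if it takes over 54 s, if anything falls off the work surface, if the arm or the gripper's body presses on something with over 40 N, if the wrist force passes 120 N, or if a joint passes its speed limit or range.

## Working session

There is one attempt and no reset: what is moved stays moved. The work goes in short steps, Python scripts to look and compute and a tool call to move; the robot and the scene stay as the last step left them, time stands still between calls to the robot, and variables do not carry over. Pictures are saved under pics/ and viewed, at most 10 in all, crops included, and the job is handed in when it is done.

Besides the shell and the picture viewer there is one more tool, called as name([rows], argument=value, ...), one row to a line, values as JSON. carry_out: Moves the arm, as the interface text tells. Its arguments: {"type":"object","properties":{"steps":{"type":"array","items":{"type":"array"}},"force":{"type":"number"}},"required":["steps"]}

```bash
mkdir -p pics
cat > h.py <<'E'
import numpy as np, cv2
from scipy.spatial.transform import Rotation as R
from workcell import env
def Rq(q): return R.from_quat([q[1],q[2],q[3],q[0]])
def snap(name,fn=None):
    im,d=env.read_camera(name)
    np.savez('last_%s.npz'%name,im=im,d=d)
    if fn: cv2.imwrite('pics/'+fn,im[:,:,::-1])
    return im,d
def world(name,d):
    c=env.get_calibration(name)
    v,u=np.mgrid[:d.shape[0],:d.shape[1]]
    p=np.stack([(u-c['cx'])/c['fx']*d,-(v-c['cy'])/c['fy']*d,-d],-1)
    return Rq(c['orientation']).apply(p.reshape(-1,3)).reshape(p.shape)+np.array(c['origin'])
E
python3 - <<'E'
from h import *
snap('top','top0.png');snap('scene','scene0.png')
for n in('top','scene'):print(env.get_calibration(n))
s=env.get_state();print(s,env.hold_point_z)
E
```

```text
{'fx': 389.48457404984197, 'fy': 389.48457404984197, 'cx': 279.30982818232695, 'cy': 211.17703198199183, 'origin': array([ 0.3330976 , -0.13109916,  0.94282548]), 'orientation': array([ 0.7096393 ,  0.04910941, -0.04258828, -0.7015601 ])}
{'fx': 430.91183405012555, 'fy': 430.91183405012555, 'cx': 275.96980613950745, 'cy': 213.24477066336476, 'origin': array([-0.26247303,  0.66081161,  0.76531683]), 'orientation': array([-0.31912413, -0.17562484,  0.4513925 ,  0.81459224])}
{'clock': 0.1, 'joint_pos': array([-1.35561773e+00,  3.13947843e-01,  4.50964572e-02,  1.30362821e+00,
       -6.61589575e-06,  1.43118692e+00]), 'qvel': array([ 0.00083512, -0.00119701,  0.00325776, -0.00017084, -0.00025098,
       -0.00115239]), 'tau': array([ 2.30776910e-03, -4.81723773e+01,  2.99244547e+01,  1.27040962e-02,
       -2.16362937e-04,  1.04911169e-05]), 'tcp_pos': array([ 0.19963374, -0.53873548,  0.23048682]), 'orientation': array([-8.40909839e-04,  9.84306554e-01,  1.76465011e-01, -3.50988750e-05]), 'wrist_force': array([-0.09744859,  1.09234732, -0.16740225]), 'ft_torque': array([-0.06245704, -0.02071652, -0.03803851]), 'grip_force': 0.0, 'finger_gap': 0.0856800483420128} 0.0187
```

View pics/top0.png

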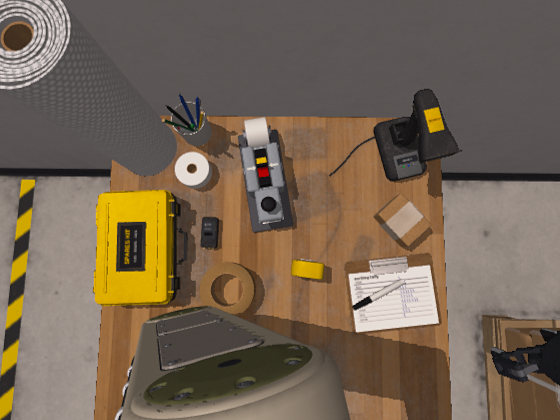

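View pics/scene0.png

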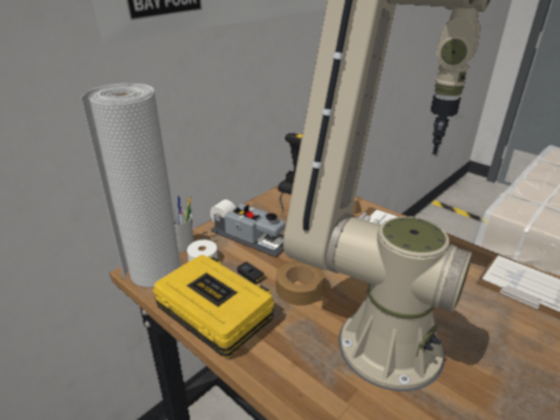

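The top view shows the coder at about (263,175): cap (268,205), red flat (264,173), yellow flat (261,160), label roll (257,130). The scene view shows it at (245,225), and the arm is clear. I'll enlarge the coder.

Run:
```python
from h import *
z=np.load('last_top.npz');im,d=z['im'],z['d']
c=im[112:237,220:310];cv2.imwrite('pics/crop0.png',cv2.resize(c,None,fx=4.8,fy=4.8,interpolation=cv2.INTER_CUBIC)[:,:,::-1])
P=world('top',d)
for n,(u,v) in dict(cap=(268,205),red=(264,173),yel=(261,160),roll=(257,130)).items(): print(n,P[v-1:v+2,u-1:u+2].reshape(-1,3).mean(0).round(4))
```

```text
cap [ 0.4555 -0.098   0.1063]
red [ 0.5324 -0.0868  0.0803]
yel [ 0.5625 -0.0794  0.0801]
roll [ 0.6309 -0.0694  0.0865]
```

View pics/crop0.png

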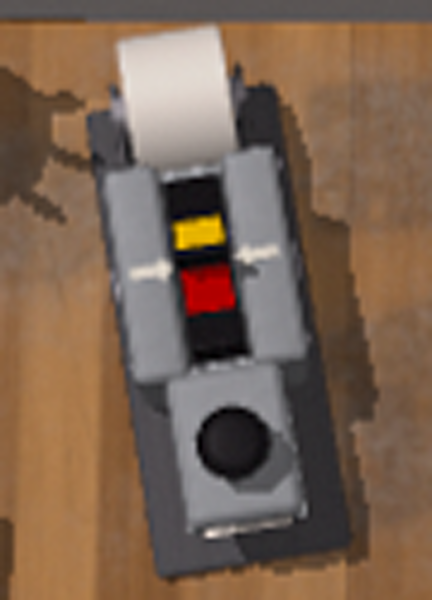

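Run:
```python
from h import *
z=np.load('last_top.npz');im,d=z['im'],z['d']
P=world('top',d)
for v in range(138,226,1):
    u=int(round(263.0+(v-168)*(268-263)/(205-168)))
    print(v,u,im[v,u],P[v,u].round(4))
# cheek tops: z 0.076..0.084
m=(abs(P[...,2]-0.08)<0.003); m[:112]=0;m[237:]=0;m[:,:220]=0;m[:,310:]=0
r=cv2.minAreaRect(P[m][:,:2].astype(np.float32)*1000);print(r)
m=(abs(P[...,2]-0.106)<0.003)&(np.linalg.norm(P[...,:2]-[.4555,-.098],axis=-1)<0.03)
print('cap',P[m].mean(0),m.sum())
```

```text
138 259 [188 178 172] [ 0.6151 -0.0737  0.0774]
139 259 [181 171 165] [ 0.6127 -0.0737  0.0773]
140 259 [175 165 159] [ 0.6088 -0.0741  0.0822]
141 259 [167 158 152] [ 0.6078 -0.0739  0.078 ]
142 259 [158 148 143] [ 0.6072 -0.0735  0.0722]
143 260 [149 141 134] [ 0.605  -0.0759  0.0718]
144 260 [138 130 125] [ 0.6027 -0.0759  0.0716]
145 260 [124 117 113] [ 0.602  -0.0756  0.066 ]
146 260 [135 129 128] [ 0.6003 -0.0755  0.0637]
147 260 [169 167 172] [ 0.5991 -0.0753  0.0599]
148 260 [132 133 138] [ 0.5958 -0.0755  0.0629]
149 260 [17 13 18] [ 0.5874 -0.0769  0.0832]
150 261 [20 19 21] [ 0.5839 -0.0794  0.087 ]
151 261 [23 19 21] [ 0.583  -0.0791  0.082 ]
152 261 [21 17 21] [ 0.5806 -0.0792  0.0822]
153 261 [23 19 24] [ 0.5786 -0.0792  0.0812]
154 261 [23 21 24] [ 0.5772 -0.079   0.0779]
155 261 [21 16 21] [ 0.5749 -0.079   0.0777]
156 261 [13 12 25] [ 0.5727 -0.0791  0.0771]
157 262 [148 116   0] [ 0.5708 -0.0813  0.0756]
158 262 [240 193   0] [ 0.5677 -0.0815  0.0782]
159 262 [229 178   0] [ 0.5655 -0.0815  0.0779]
160 262 [227 177   0] [ 0.5627 -0.0816  0.0795]
161 262 [231 180   0
[... 2431 characters left out ...]
105 105 108] [ 0.4388 -0.0996  0.0823]
215 269 [146 145 149] [ 0.4369 -0.0995  0.0794]
216 269 [143 142 147] [ 0.4341 -0.0997  0.0836]
217 270 [140 138 144] [ 0.4325 -0.1018  0.079 ]
218 270 [130 128 133] [ 0.43   -0.1019  0.0812]
219 270 [106 106 110] [ 0.428  -0.1019  0.0785]
220 270 [74 75 78] [ 0.4259 -0.1019  0.0773]
221 270 [98 94 91] [ 0.4246 -0.1016  0.0681]
222 270 [132 124 119] [ 0.4277 -0.0998  0.0157]
223 270 [42 40 43] [ 0.4259 -0.0997  0.0098]
224 271 [49 46 48] [ 0.4229 -0.1023  0.0155]
225 271 [47 46 47] [ 0.4211 -0.1021  0.0094]
((541.2662353515625, -83.57561492919922), (236.86477661132812, 84.03563690185547), 10.350053787231445)
cap [ 0.4575765  -0.09800026  0.10548407] 153
```

Run:
```python
from h import *
im,d=snap('top')
P=world('top',d)
for v in range(157,178,2):print(v,im[v,262],P[v,262].round(3))
g=im.astype(int)
grey=(abs(P[...,2]-0.08)<0.006)&(g.min(-1)>90)&(g.max(-1)-g.min(-1)<25)&(abs(P[...,0]-.546)<.06)&(abs(P[...,1]+.083)<.06)
n,l,st,ce=cv2.connectedComponentsWithStats(grey.astype(np.uint8))
for i in range(1,n):
    if st[i,4]>100: print(st[i],P[l==i].mean(0).round(4),cv2.minAreaRect(P[l==i][:,:2].astype(np.float32)*1000))
head=(abs(P[...,2]-0.08)<0.006)&(g.min(-1)>90)&(abs(P[...,0]-.46)<.04)&(abs(P[...,1]+.098)<.05)
print(cv2.minAreaRect(P[head][:,:2].astype(np.float32)*1000))
w=(g.min(-1)>185)&(abs(P[...,0]-.546)<.02)&(abs(P[...,1]+.083)<.05)
n,l,st,ce=cv2.connectedComponentsWithStats(w.astype(np.uint8))
for i in range(1,n): print('mark',st[i],P[l==i].mean(0).round(4))
```

```text
157 [148 116   0] [ 0.571 -0.081  0.076]
159 [229 179   0] [ 0.565 -0.082  0.078]
161 [231 182   0] [ 0.56  -0.082  0.081]
163 [52 44 27] [ 0.549 -0.083  0.105]
165 [12 11 15] [ 0.544 -0.083  0.107]
167 [56  7  6] [ 0.544 -0.082  0.088]
169 [124   0   0] [ 0.541 -0.082  0.084]
171 [178   0   0] [ 0.537 -0.082  0.082]
173 [175   0   0] [ 0.532 -0.082  0.083]
175 [181   0   0] [ 0.528 -0.082  0.078]
177 [16 17 20] [ 0.524 -0.082  0.076]
[ 241  143   43   51 1104] [ 0.5405 -0.0833  0.0804] ((540.4840087890625, -83.12022399902344), (118.10260772705078, 83.72832489013672), 10.496743202209473)
((466.0473327636719, -91.3916015625), (84.98469543457031, 66.58512878417969), 15.196086883544922)
mark [270 164   7   2   9] [ 0.5526 -0.1061  0.0815]
mark [247 167   8   3  14] [ 0.543  -0.0566  0.0809]
```

The wheel still rests between clicks. A rib stands upright (image row 164) at x≈0.546 and z≈0.106, with yellow just ahead and red behind. The axle is at about (0.5465,-0.0816), the heading is 10.4° and the cap is at (0.458,-0.098).

```bash
cat >> h.py <<'E'
H=np.radians(10.4); AX=np.array([.5465,-.0816]); F=np.array([np.cos(H),np.sin(H)]); L=np.array([-F[1],F[0]])
def T(a,z,l=0): return np.array([*(AX+F*a+L*l),z])
def plan(pts):
    s=env.get_state(); r=Rq(s['orientation'])
    t=r.inv()*R.from_euler('zx',[H,np.pi])if 0 else r.inv()*R.from_matrix(np.c_[np.r_[F,0],np.r_[-L,0],[0,0,-1]])
    print('t',s['clock'],'turn',np.degrees(t.as_rotvec()).round(2))
    p=s['tcp_pos'];print('rel axle',(p[:2]-AX)@F,(p[:2]-AX)@L,p[2],'gap',s['finger_gap'],'wf',s['wrist_force'].round(2))
    for q in pts: print((r.inv().apply(q-p)*100).round(2))
E
python3 - <<'E'
from h import *
plan([T(-.046,.23),T(-.046,.14)])
E
```

```text
t 0.15 turn [-0.08 -0.    9.93]
rel axle -0.4236998068049095 -0.387099979093991 0.23061878856041726 gap 0.08506473583329688 wf [-0.53  0.09 -0.2 ]
[ 43.88 -31.62   0.11]
[ 43.88 -31.61   9.11]
```

carry_out([
  [[0, 0, 2], [4.5, -3.2, 0], 255],
  [[0, 0, 4], [9, -6.5, 0], 255],
  [[0, 0, 6], [14, -10, 0], 255],
  [[0, 0, 8], [19, -13.7, 0], 255],
  [[0, 0, 10], [24, -17.3, 0], 255],
  [[0, 0, 10], [29, -21, 0], 255],
  [[0, 0, 10], [34, -24.5, 0], 255],
  [[0, 0, 10], [38, -27.4, 0], 255],
], force=20)

```text
clock: 1.15
tcp_pos: [0.4618, -0.1481, 0.2313]
orientation: [0.0, 0.996, 0.091, 0.0]
wrist_force: [0.3, -0.9, 0.2]
finger_gap: -0.0004
grip_force: 0.0
```

Run:
```python
from h import *
plan([T(-.046,.23),T(-.046,.13)])
```

```text
t 1.15 turn [ 0.01 -0.01 -0.01]
rel axle -0.09536317342735302 -0.050144259260593425 0.23125885606818314 gap -0.00037366920321807423 wf [ 0.29 -0.86  0.24]
[ 4.94 -5.02  0.13]
[ 4.93 -5.02 10.13]
```

carry_out([
  [[0, 0, 0], [2.5, -2.5, 0], 255],
  [[0, 0, 0], [4.9, -5, 0], 255],
  [[0, 0, 0], [4.9, -5, 3], 255],
  [[0, 0, 0], [4.9, -5, 6], 255],
  [[0, 0, 0], [4.9, -5, 9], 255],
  [[0, 0, 0], [4.9, -5, 11], 255],
  [[0, 0, 0], [4.9, -5, 11], 255],
  [[0, 0, 0], [4.9, -5, 11], 255],
])

```text
clock: 2.15
tcp_pos: [0.5005, -0.0925, 0.122]
orientation: [0.0, 0.996, 0.09, 0.0]
wrist_force: [0.9, -0.7, -0.0]
finger_gap: 0.0
grip_force: 0.0
```

Run:
```python
from h import *
plan([T(-.046,.0925)])
im,d=snap('top');c1=cv2.resize(im[112:237,220:310],None,fx=4,fy=4,interpolation=cv2.INTER_CUBIC)
im,d=snap('scene');c2=cv2.resize(im[180:270,195:300],None,fx=4,fy=4,interpolation=cv2.INTER_CUBIC)
o=np.zeros((500,790,3),np.uint8);o[:,:360]=c1;o[:360,365:785]=c2;cv2.imwrite('pics/p1.png',o[:,:,::-1])
```

```text
t 2.15 turn [ 0.02 -0.03 -0.07]
rel axle -0.047178566781942204 -0.0023818619531005528 0.12198482414633635 gap 1.636211258503574e-05 wf [ 0.9  -0.73 -0.01]
[ 0.12 -0.24  2.95]
```

View pics/p1.png

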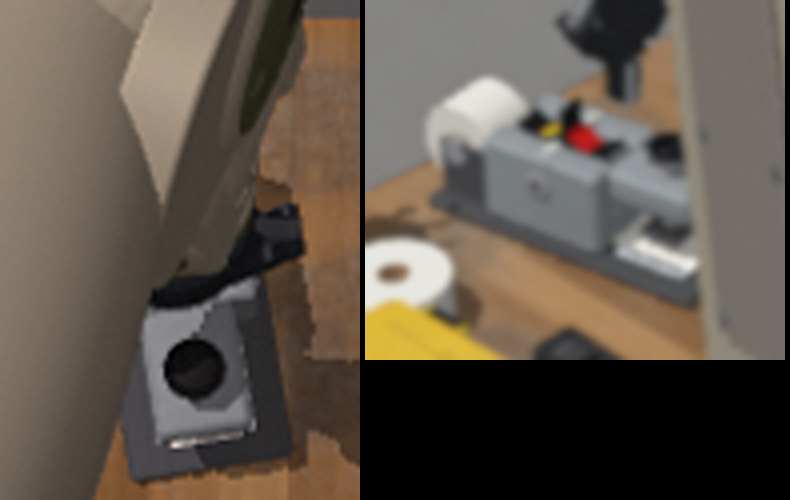

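In the scene view the wheel is still upright, with yellow at (550,130) and red at (583,137). The closed fingertip is behind and above it at (625,90). Next I lower it and push.

carry_out([
  [[0, 0, 0], [0, -0.1, 2], 255],
  [[0, 0, 0], [0, -0.1, 2.9], 255],
  [[0, 0, 0], [0.8, -0.1, 2.9], 255],
  [[0, 0, 0], [1.8, -0.1, 2.9], 255],
  [[0, 0, 0], [2.8, -0.1, 2.9], 255],
  [[0, 0, 0], [3.7, -0.1, 2.9], 255],
  [[0, 0, 0], [4.4, -0.1, 2.9], 255],
  [[0, 0, 0], [4.4, -0.1, 2.9], 255],
])

```text
clock: 3.25
tcp_pos: [0.5439, -0.0833, 0.0922]
orientation: [0.0, 0.996, 0.09, 0.0]
wrist_force: [-0.4, -0.7, 0.7]
finger_gap: -0.0002
grip_force: 0.0
```

Run:
```python
from h import *
plan([T(-.046,.0925)])
im,d=snap('scene');c2=cv2.resize(im[190:250,205:290],None,fx=6,fy=6,interpolation=cv2.INTER_CUBIC)
cv2.imwrite('pics/p2.png',c2[:,:,::-1])
```

```text
t 3.25 turn [ 0.   -0.02 -0.05]
rel axle -0.002830415799177265 -0.0012351404664783351 0.09220147260193154 gap -0.0001516146027330246 wf [-0.39 -0.66  0.69]
[-4.32 -0.12 -0.03]
```

View pics/p2.png

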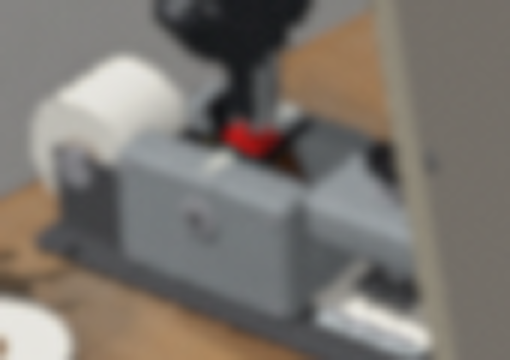

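Red is at (245,138), now on top beside the mark (218,160), and brown shows behind the near rib at (290,160). One click has gone in. I'll lift, go back behind the next rib and lower.

carry_out([
  [[0, 0, 0], [0.1, -0.1, -1.5], 255],
  [[0, 0, 0], [0.1, -0.1, -3], 255],
  [[0, 0, 0], [0.1, -0.1, -3], 255],
  [[0, 0, 0], [-2.2, -0.1, -3], 255],
  [[0, 0, 0], [-4.4, -0.1, -3], 255],
  [[0, 0, 0], [-4.4, -0.1, -3], 255],
  [[0, 0, 0], [-4.4, -0.1, -1.5], 255],
  [[0, 0, 0], [-4.4, -0.1, 0], 255],
])

```text
clock: 4.3
tcp_pos: [0.5004, -0.0904, 0.0912]
orientation: [0.0, 0.996, 0.09, 0.0]
wrist_force: [-0.2, -0.3, 0.1]
finger_gap: 0.0002
grip_force: 0.0
```

Run:
```python
from h import *
plan([T(-.001,.0925)])
im,d=snap('scene');c2=cv2.resize(im[190:250,205:290],None,fx=6,fy=6,interpolation=cv2.INTER_CUBIC)
cv2.imwrite('pics/p3.png',c2[:,:,::-1])
```

```text
t 4.3 turn [ 0.02 -0.03 -0.06]
rel axle -0.046899415742539044 -0.0003109773715088157 0.0911778551625941 gap 0.00017180616784583897 wf [-0.23 -0.29  0.07]
[ 4.59 -0.04 -0.13]
```

View pics/p3.png

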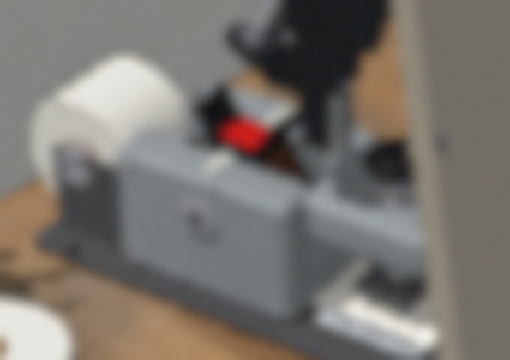

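Red is home on top at (243,133), with a rib each side and the finger behind the near rib. I'll push the second click.

carry_out([
  [[0, 0, 0], [0.8, 0, -0.1], 255],
  [[0, 0, 0], [1.7, 0, -0.1], 255],
  [[0, 0, 0], [2.6, 0, -0.1], 255],
  [[0, 0, 0], [3.5, 0, -0.1], 255],
  [[0, 0, 0], [4.5, 0, -0.1], 255],
  [[0, 0, 0], [4.5, 0, -0.1], 255],
  [[0, 0, 0], [4.5, 0, -1.6], 255],
  [[0, 0, 0], [4.5, 0, -3.1], 255],
])

```text
clock: 5.35
tcp_pos: [0.5442, -0.0823, 0.1247]
orientation: [0.0, 0.996, 0.09, 0.0]
wrist_force: [-0.5, -0.1, -1.2]
finger_gap: 0.0
grip_force: 0.0
```

carry_out([
  [[0, 0, 0], [0, 0, 0], 255],
  [[0, 0, 0], [-2.2, 0, 0], 255],
  [[0, 0, 0], [-4.5, 0, 0], 255],
  [[0, 0, 0], [-4.5, 0, 0], 255],
  [[0, 0, 0], [-4.5, 0, 1.5], 255],
  [[0, 0, 0], [-4.5, 0, 3], 255],
  [[0, 0, 0], [-4.5, 0, 3], 255],
  [[0, 0, 0], [-4.5, 0, 3], 255],
])

```text
clock: 6.35
tcp_pos: [0.4998, -0.0902, 0.0929]
orientation: [-0.0, 0.996, 0.09, -0.0]
wrist_force: [0.7, 1.2, 0.1]
finger_gap: 0.0
grip_force: 0.0
```

Run:
```python
from h import *
plan([T(-.002,.0925)])
im,d=snap('scene');c2=cv2.resize(im[190:250,205:290],None,fx=6,fy=6,interpolation=cv2.INTER_CUBIC)
cv2.imwrite('pics/p4.png',c2[:,:,::-1])
```

```text
t 6.35 turn [-0.02  0.04 -0.06]
rel axle -0.04744439457336419 -5.541336341634569e-05 0.092858580818686 gap 2.2453136745645277e-05 wf [0.73 1.17 0.09]
[ 4.54 -0.01  0.03]
```

View pics/p4.png

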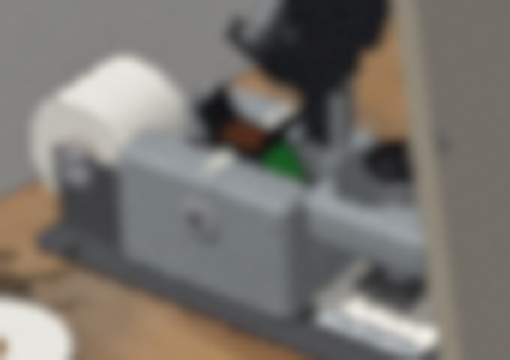

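Brown is now on top at (240,133) and green comes next, behind the rib at (285,155). One more identical push, then a lift well clear.

carry_out([
  [[0, 0, 0], [0.8, 0, 0], 255],
  [[0, 0, 0], [1.7, 0, 0], 255],
  [[0, 0, 0], [2.6, 0, 0], 255],
  [[0, 0, 0], [3.5, 0, 0], 255],
  [[0, 0, 0], [4.5, 0, 0], 255],
  [[0, 0, 0], [4.5, 0, 0], 255],
  [[0, 0, 0], [4.5, 0, -2], 255],
  [[0, 0, 0], [4.5, 0, -4.5], 255],
])

```text
clock: 7.4
tcp_pos: [0.5439, -0.0821, 0.1382]
orientation: [-0.0, 0.996, 0.09, -0.0]
wrist_force: [0.9, 0.1, 0.1]
finger_gap: 0.0003
grip_force: 0.0
```

carry_out([
  [[0, 0, 0], [0, 0, 0], 255],
  [[0, 0, 0], [-3, 0, 0], 255],
  [[0, 0, 0], [-6, 0, 0], 255],
  [[0, 0, 0], [-8.8, 0, 0], 255],
  [[0, 0, 0], [-8.8, 0, 0], 255],
  [[0, 0, 0], [-8.8, 0, 0], 255],
  [[0, 0, 0], [-8.8, 0, 0], 255],
  [[0, 0, 0], [-8.8, 0, 0], 255],
])

```text
clock: 8.4
tcp_pos: [0.4582, -0.098, 0.1381]
orientation: [0.0, 0.996, 0.09, 0.0]
wrist_force: [-0.5, -0.6, -0.5]
finger_gap: -0.0001
grip_force: 0.0
```

Run:
```python
from h import *
plan([T(-.090,.108)])
im,d=snap('scene');c2=cv2.resize(im[190:250,205:290],None,fx=6,fy=6,interpolation=cv2.INTER_CUBIC)
cv2.imwrite('pics/p5.png',c2[:,:,::-1])
```

```text
t 8.4 turn [ 0.01 -0.01 -0.04]
rel axle -0.08984661850177957 -0.0001833451999219531 0.1381329585386168 gap -8.711393734110639e-05 wf [-0.52 -0.62 -0.51]
[-0.02 -0.02  3.01]
```

View pics/p5.png

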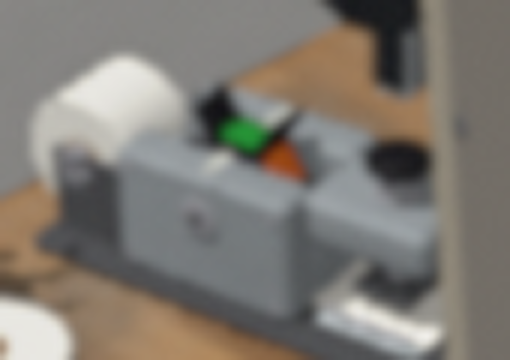

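Green is home on top at (242,132) between the marks, orange is next, and the coder has not moved. The tip hangs over the cap at (400,75). I'll press down.

carry_out([
  [[0, 0, 0], [0, 0, 1.5], 255],
  [[0, 0, 0], [0, 0, 2.8], 255],
  [[0, 0, 0], [0, 0, 3.2], 255],
  [[0, 0, 0], [0, 0, 3.5], 255],
  [[0, 0, 0], [0, 0, 3.8], 255],
  [[0, 0, 0], [0, 0, 4.1], 255],
  [[0, 0, 0], [0, 0, 4.1], 255],
  [[0, 0, 0], [0, 0, 4.1], 255],
])

```text
clock: 9.45
tcp_pos: [0.4573, -0.0979, 0.0975]
orientation: [-0.0, 0.996, 0.09, -0.0]
wrist_force: [-3.6, 1.3, 4.7]
finger_gap: 0.0001
grip_force: 2.7
```

carry_out([
  [[0, 0, 0], [0, 0, 0.1], 255],
  [[0, 0, 0], [0, 0, 0.2], 255],
  [[0, 0, 0], [0, 0, 0.3], 255],
  [[0, 0, 0], [0, 0, 0.3], 255],
  [[0, 0, 0], [0, 0, 0.3], 255],
  [[0, 0, 0], [0, 0, 0.3], 255],
  [[0, 0, 0], [0, 0, 0.3], 255],
  [[0, 0, 0], [0, 0, 0.3], 255],
])

```text
clock: 10.45
tcp_pos: [0.4575, -0.0981, 0.0964]
orientation: [0.0, 0.996, 0.09, 0.001]
wrist_force: [-7.5, 2.4, 20.7]
finger_gap: -0.0003
grip_force: 10.2
```

At 20.7 N the cap is on its stop at z≈0.0965. I'll release straight up and lift clear.

carry_out([
  [[0, 0, 0], [0, 0, -0.4], 255],
  [[0, 0, 0], [0, 0, -1.2], 255],
  [[0, 0, 0], [0, 0, -4], 255],
  [[0, 0, 0], [0, 0, -8], 255],
  [[0, 0, 0], [0, 0, -12], 255],
  [[0, 0, 0], [-3, 3, -14], 255],
  [[0, 0, 0], [-6, 8, -14], 255],
  [[0, 0, 0], [-8, 13, -14], 255],
])

```text
clock: 11.45
tcp_pos: [0.402, -0.2421, 0.2353]
orientation: [0.001, 0.996, 0.09, 0.001]
wrist_force: [1.0, -1.1, 0.2]
finger_gap: 0.0003
grip_force: 0.0
```

carry_out([
  [[0, 0, 0], [0, 4, 0], 255],
  [[0, 0, 0], [-2, 8, 0], 255],
  [[0, 0, 0], [-4, 12, 0], 255],
  [[0, 0, 0], [-6, 16, 0], 255],
  [[0, 0, 0], [-6, 16, 0], 255],
  [[0, 0, 0], [-6, 16, 0], 255],
  [[0, 0, 0], [-6, 16, 0], 255],
  [[0, 0, 0], [-6, 16, 0], 255],
])

```text
clock: 12.45
tcp_pos: [0.3723, -0.4075, 0.2346]
orientation: [0.0, 0.996, 0.091, 0.0]
wrist_force: [-0.2, -0.0, -1.2]
finger_gap: -0.0004
grip_force: 0.0
```

Run:
```python
from h import *
s=env.get_state();print(s['clock'],s['tcp_pos'],s['qvel'].round(3))
im,d=snap('top');c1=cv2.resize(im[112:237,220:310],None,fx=4,fy=4,interpolation=cv2.INTER_CUBIC)
P=world('top',d)
m=(P[...,2]>.09)&(np.linalg.norm(P[...,:2]-[.458,-.098],axis=-1)<0.02)
print('cap',P[m].mean(0),np.median(P[m][:,2]),m.sum())
g=im.astype(int);w=(g.min(-1)>185)&(abs(P[...,0]-.546)<.02)&(abs(P[...,1]+.083)<.05)
n,l,st,ce=cv2.connectedComponentsWithStats(w.astype(np.uint8))
for i in range(1,n): print('mark',st[i],P[l==i].mean(0).round(4))
im,d=snap('scene');c2=cv2.resize(im[180:270,195:300],None,fx=4,fy=4,interpolation=cv2.INTER_CUBIC)
o=np.zeros((500,790,3),np.uint8);o[:,:360]=c1;o[:360,365:785]=c2;cv2.imwrite('pics/p6.png',o[:,:,::-1])
```

```text
12.45 [ 0.37225187 -0.40754451  0.23457753] [-0.003  0.002  0.001  0.001 -0.     0.   ]
cap [ 0.45778148 -0.09856912  0.10468048] 0.1046937853748745 191
mark [270 163   8   4  16] [ 0.5524 -0.107   0.0815]
mark [247 166   8   4  19] [ 0.5431 -0.0571  0.0816]
```

View pics/p6.png

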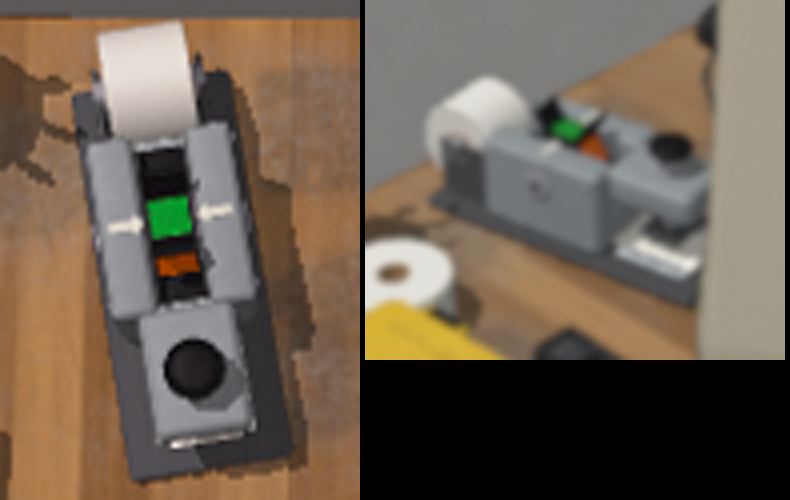

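Green sits between the two white marks at (170,215), the cap at (193,370) is back up, the coder has not moved, and the arm is clear. Handing in.

```bash
python3 -c "
from workcell import env
print(env.hand_in())"
```

```text
the job is handed in; nothing more can be done
None
```

The wheel is clicked home on green between the index marks, the palm cap was pressed to its stop (about 21 N) and sprang back up, the coder did not move, and the job was handed in at about 12.5 s.

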